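# Make up two casting kits in their trays

## Robot

A 6-joint arm with a two-finger parallel gripper is mounted at the origin on the work surface. World frame = base frame: x ahead of the robot, y to its left, z up, the work surface at z = 0. Lengths are in m, angles in rad, forces in N, time in s.
With the tool pointing down it reaches from about 0.325 to 0.875 m from the base axis. Payload 4.4 kg.
Tool frame: the origin (TCP) lies between the finger pads; the fingertips stand 14 mm ahead of it and the grasp point (between the pads) lies 5 mm behind it; x points along the fingers, z is the direction in which the jaws open and shut, and the axes are right-handed (so a half turn about x gives the same grasp; the last joint's range is limited). The gripper opens to 85 mm and grips with 20 to 120 N. Pads are 22 mm wide; open, the fingers measure 114 mm over their backs; the gripper's body (76 mm by 85 mm) begins 54 mm behind the grasp point. The pads swing forward as they close: fully open they stand 13 mm farther back than shut.
Start: joints at [-1.417, 0.207, 1.542, -0, 1.393, -0.15], TCP at [0.172, -0.549, 0.245] pointing down, gripper open.
Joint ranges: [-2.73, 2.73], [-0.86, 2.22], [0.23, 2.46], [-1.11, 4.25], [0.08, 2.63], [-2.82, 2.82]. Speed limits (rad/s): [2.79, 2.79, 3.14, 3.14, 3.14, 3.14].

## Interface

Orientations are given as a unit quaternion [w, x, y, z].
In Python, from rig import sensors, imaging, job gives the robot as it stands.
- The arm moves only by the tool send_rows, never from a script. Its argument "motion" is a list of rows, each a list of 7 numbers: the gripper's target within -1 to 1 (shut at 1, half-way at 0, fully open at -1), then the shift along the world's x, y, z in cm, then the turn, a rotation vector about the world's x, y, z in rad. A call has 1 to 12 rows; each row is the pose to reach, as a shift and turn from the pose commanded when the call began; what a row does not reach only later rows make up. A row lasts 1/10 s, in which the tool goes at most 50 mm and 8.59 degrees, less where a joint would pass 70% of its speed; a pose out of reach is approached as far as the arm can. A call with a gripper value outside its range is refused whole. The fingers move at their own pace and stop on an object; "newtons" is the grip in N (left out, the last holds). Time passes only in rows, so rows that repeat a pose let the fingers close. It gives the time, the measured TCP pose, the force and the opening at its end, in the units of the state.
- sensors.observe(): the state, without advancing time (a new reading comes with each control period).
- imaging.read_camera(name): name is "scene" or "top"; returns the picture (384x512x3 uint8, blue, green, red); there is no depth.
- imaging.camera_model(name): a dict with "camera_matrix" (3x3 intrinsics, pixels), "camera_from_world" (4x4, takes a point from world to camera coordinates). Camera axes: x right, y down, z forward; pixel columns grow to the right and rows downward; lengths in m; the calibration is good to about 2 mm. A picture is of the moment at which its call begins. camera_model takes no time and is no camera call.
- job.close_job(): hands the job in, once; it reports no verdict.
The state is a dict: "t": time; "joint_pos": joint angles; "joint_velocities": joint speeds; "tau": joint torques, N m; "eef_pos": TCP position; "tcp_rot": TCP orientation; "wrist_force": force on the tool from outside, world axes, zero at the start; "torque": the same for the moment, N m; "opening": finger opening in m.
Only numpy, scipy, OpenCV 4.12 (cv2) and the standard library are available. Lean on these libraries where they do the work, as an engineer would, in place of code of your own. Each camera call takes 0.05 s, during which the arm holds its last target. There are 200 camera calls.

## Task

Make up the two casting kits: the larger tray (two square pockets) gets one vial, the small beaker and the metal mould ring; the smaller tray (one square pocket) gets one vial and the capped jar. Lay each vial in the long cradle of its tray, settled between the ribs, and stand the other pieces upright, one to a square pocket (in the larger tray either pocket will do). Draw the vials one at a time, always the lowest one from the front of the sloping dispenser and laid in its tray before the next is drawn, keep the third vial in the dispenser, and leave the large beaker standing where it is.

Things in the scene. Friction and masses are not known exactly. Their poses are not given: they have to be found in the camera images.
- tray_large: Larger grey tray, fixed, 119x141 mm (x, y), origin: centre of underside, on the bench. Floor 4 mm thick, wall tops at z 14. Vial cradle: trough along y, 135 long, 42 wide, centre line x -34.5, 4 mm high ribs at 11.5 either side; a vial rests on them, axis at z 22. TWO square pockets 66x66 on the +x side, centres x 23.5, y +34.5 and -34.5; walls 3 mm.
- tray_small: Smaller grey tray, fixed, 119x111 mm (x, y), origin: centre of underside, on the bench. Floor 4 mm thick, wall tops at z 14. Vial cradle: trough along y, 105 long, 42 wide, centre line x -34.5, 4 mm high ribs at 11.5 either side; a vial rests on them, axis at z 22. ONE square pocket 66x66 on the +x side, centre x 23.5, y 18; beside it at -y a narrow slot holding tweezers.
- dispenser: Fixed sloping rack, 140x78 mm, 80 high; origin: centre of underside. Ramp rises 10 deg to +x, vials lie across it. The lowest rests on an 11 mm lip, axis at x -53, y 0, z 43; ramp there is 36 wide and side walls start 20 mm behind, so its two ends are free to pinch from above (base top z 6). Lift it straight up; the others then roll down one place.
- vial_1: White vial, grey cap, lying on its side: 34 mm diameter, 58 mm long (cap 29 mm diameter, the last 12 mm at +y), 45 g, flat ends. Origin: middle, on its axis; y along the axis, parallel to the dispenser's y. At the start the lowest in the dispenser, against the lip.
- vial_2: White vial, grey cap, lying on its side: 34 mm diameter, 58 mm long (cap 29 mm diameter, the last 12 mm at +y), 45 g, flat ends. Origin: middle, on its axis; y along the axis, parallel to the dispenser's y. At the start the middle one, 34 mm behind the lowest and 6 mm higher.
- vial_3: White vial, grey cap, lying on its side: 34 mm diameter, 58 mm long (cap 29 mm diameter, the last 12 mm at +y), 45 g, flat ends. Origin: middle, on its axis; y along the axis, parallel to the dispenser's y. At the start the highest, 68 mm behind the lowest and 12 mm higher. Stays in the dispenser (it may roll down in it).
- beaker_small: Small glass beaker standing upright, open at the top, 42 mm diameter (45 mm at the rim), 60 mm high, 45 g; origin at the centre of its underside, z up along its axis.
- beaker_large: Large glass beaker standing upright, open at the top, 60 mm diameter (63 mm at the rim), 80 mm high; origin at the centre of its underside. Not part of a kit: to be left standing where it is.
- mould_ring: Aluminium mould ring (short tube, open at both ends) with its axis upright, 40 mm outside and 30 mm inside diameter, 25 mm high, 40 g; origin at the centre of its underside.
- jar: Amber glass jar with white cap and paper label, standing upright, 48 mm diameter, 65 mm high, 100 g; origin at the centre of its underside.
There are look-alikes about, which are no part of the job. What is shaped like the vial_1 but green is not meant. What is shaped like the jar but red is not meant.

How it is judged:
By the outcome, as a careful person would: the job done as asked, in the order asked, and still so for the second after the job is handed in, with the robot touching nothing.
It also fails if it takes over 118 s, if anything falls off the work surface, if the arm or the gripper's body presses on something with over 40 N, if the wrist force passes 120 N, or if a joint passes its speed limit or range.

## Working session

There is one attempt and no reset: what is moved stays moved. The work goes in short steps, Python scripts to look and compute and a tool call to move; the robot and the scene stay as the last step left them, time stands still between calls to the robot, and variables do not carry over. Pictures are saved under pics/ and viewed, about 12 in all and at most 16, crops included, and the job is handed in when it is done.

Besides the shell and the picture viewer there is one more tool, called after "Emit:" as name(argument=value, ...), one argument or row to a line, values as JSON. send_rows: Moves the arm, as the interface text tells. Its arguments: {"type":"object","properties":{"motion":{"type":"array"},"newtons":{"type":"number"}},"required":["motion"]}

```bash
mkdir -p pics; ls; cat > h.py <<'E'
import numpy as np, cv2
from rig import sensors, imaging, job
def snap(n,f):
    im=np.array(imaging.read_camera(n)); cv2.imwrite('pics/'+f,im); return im
def cast(n,uv,z):
    m=imaging.camera_model(n);K=np.array(m['camera_matrix']);T=np.array(m['camera_from_world'])
    uv=np.atleast_2d(np.array(uv,float)); d=np.c_[uv,np.ones(len(uv))]@np.linalg.inv(K).T@T[:3,:3]
    c=-T[:3,:3].T@T[:3,3]; return c+d*((z-c[2])/d[:,2])[:,None]
def proj(n,p):
    m=imaging.camera_model(n);K=np.array(m['camera_matrix']);T=np.array(m['camera_from_world'])
    q=(np.atleast_2d(p)@T[:3,:3].T+T[:3,3])@K.T; return q[:,:2]/q[:,2:]
E
python3 - <<'E'
from h import *
np.set_printoptions(precision=4,suppress=True)
for n in('top','scene'):
    im=snap(n,n+'0.png'); cv2.imwrite(f'pics/{n}0b.png',cv2.resize(im,(800,600),interpolation=cv2.INTER_CUBIC))
    T=np.array(imaging.camera_model(n)['camera_from_world']);print(n,-T[:3,:3].T@T[:3,3],T,imaging.camera_model(n)['camera_matrix'])
print(sensors.observe())
E
```

```text
pics
top [0.2316 0.0165 1.2157] [[-0.0193 -0.9998 -0.0087  0.0315]
 [-0.9808  0.0206 -0.1937  0.4624]
 [ 0.1939  0.0048 -0.981   1.1477]
 [ 0.      0.      0.      1.    ]] [[457.3445   0.     255.1425]
 [  0.     457.3445 183.7436]
 [  0.       0.       1.    ]]
scene [ 0.823  -0.2064  0.7436] [[ 0.584   0.8116 -0.0129 -0.3035]
 [ 0.6851 -0.5014 -0.5285 -0.2743]
 [-0.4354  0.2999 -0.8488  1.0514]
 [ 0.      0.      0.      1.    ]] [[362.8361   0.     264.1422]
 [  0.     362.8361 188.5602]
 [  0.       0.       1.    ]]
{'t': 0.1, 'joint_pos': array([-1.4175,  0.2074,  1.5428, -0.    ,  1.3935, -0.1505]), 'joint_velocities': array([ 0.0013, -0.0021, -0.0031,  0.0018, -0.0011, -0.0003]), 'tau': array([ -0.0001, -38.409 , -29.2547,  -0.0001,   0.0048,   0.    ]), 'eef_pos': array([ 0.1719, -0.548 ,  0.2442]), 'tcp_rot': array([ 0.5694,  0.4191,  0.5704, -0.418 ]), 'wrist_force': array([0.9699, 0.7243, 0.774 ]), 'torque': array([ 0.0027, -0.018 ,  0.0143]), 'opening': 0.08527050734677236}
```

View pics/top0b.png

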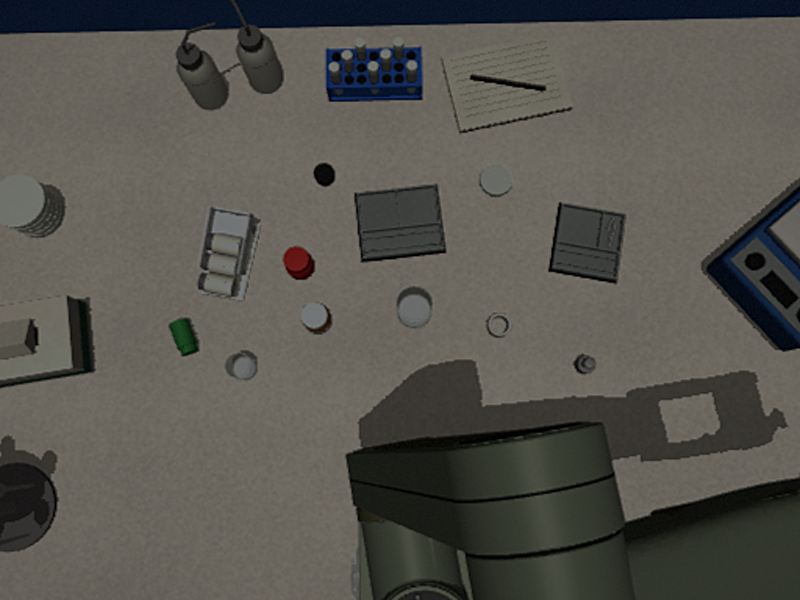

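View pics/scene0b.png

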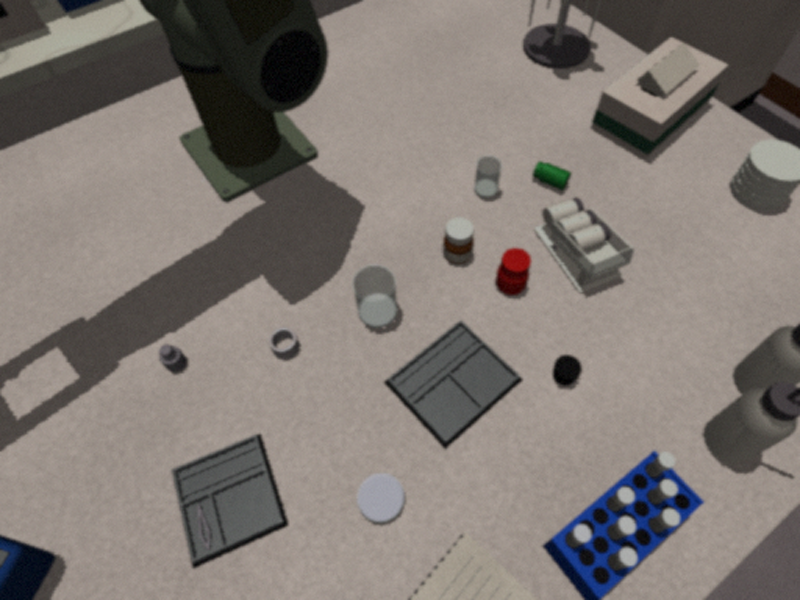

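Top view (800x600 pixels): jar candidates are the amber jar with white cap (316,317) and the red one (298,262). Vials are white in the dispenser (222,245–285), with a green look-alike at (184,336). The small beaker is at (242,365) and the large one at (414,307). The ring is at (498,324), with a weight (586,364) and a disc (496,180) as distractors. I choose amber, white, the small beaker and the open ring, and check them in a crop.

```bash
python3 - <<'E'
from h import *
im=cv2.imread('pics/top0.png')
c=cv2.resize(im[120:270,100:300],None,fx=4,fy=4,interpolation=cv2.INTER_CUBIC); cv2.imwrite('pics/c1.png',np.clip(c*1.6,0,255).astype(np.uint8))
c=cv2.resize(im[105:255,215:415],None,fx=4,fy=4,interpolation=cv2.INTER_CUBIC); cv2.imwrite('pics/c2.png',np.clip(c*1.6,0,255).astype(np.uint8))
E
```

```text
(no output)
```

View pics/c1.png

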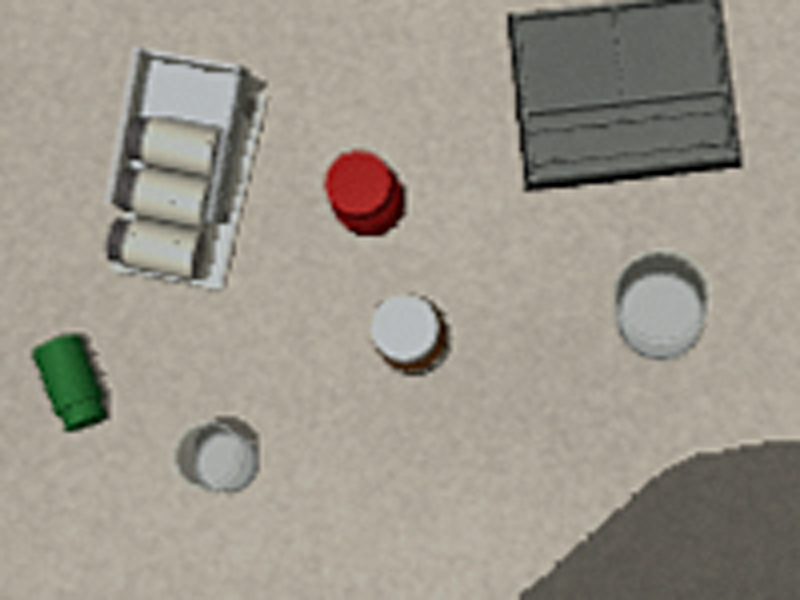

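View pics/c2.png

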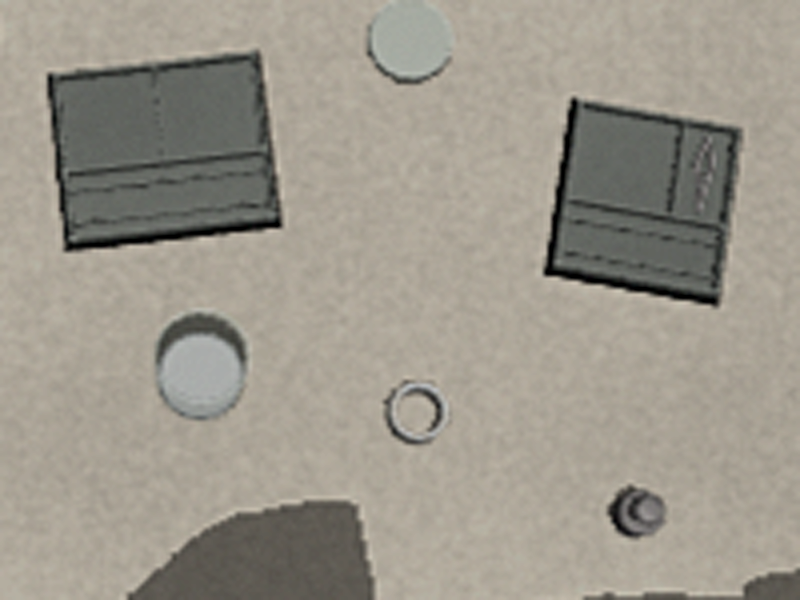

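The crops confirm my choices. In c1 the amber jar's cap is at (407,328), the small beaker's floor at (226,461) and the lowest vial at (155,247). In c2 the ring is at (417,411), the large tray at the left and the small tray with tweezers at the right. Now I compute their positions.

```bash
cat >> h.py <<'E'
def pose2d(loc,w):
    loc=np.array(loc,float);w=np.array(w)[:,:2];a=loc-loc.mean(0);b=w-w.mean(0)
    th=np.arctan2((a[:,0]*b[:,1]-a[:,1]*b[:,0]).sum(),(a*b).sum());R=np.array([[np.cos(th),-np.sin(th)],[np.sin(th),np.cos(th)]])
    t=w.mean(0)-R@loc.mean(0); return t,th,np.linalg.norm(loc@R.T+t-w,axis=1)
E
python3 - <<'E'
from h import *
from scipy.spatial.transform import Rotation as R
np.set_printoptions(precision=4,suppress=True)
c1=lambda p:np.array(p)/4+[100-.375,120-.375]; c2=lambda p:np.array(p)/4+[215-.375,105-.375]
L=c2([(50,74),(259,54),(279,218),(67,241)]);S=c2([(576,98),(741,128),(719,294),(552,266)])
def tray(hy): return [(.0595,hy),(.0595,-hy),(-.0595,-hy),(-.0595,hy)]
for n,p,hy in(('L',L,.0705),('S',S,.0555)): print(n,pose2d(tray(hy),cast('top',p,.014)))
b=cast('top',c1([(112,268),(219,290)]),.006);print('disp base front',b,pose2d([(-.07,.039),(-.07,-.039)],b))
v=cast('top',c1([(112,240),(198,254)]),.043);print('vial1 ends',v, v.mean(0))
im=cv2.imread('pics/top0.png');hsv=cv2.cvtColor(im,cv2.COLOR_BGR2HSV)
def el(pt,r,mask,z,name):
    x,y=map(int,pt);m=np.zeros_like(mask);m[y-r:y+r,x-r:x+r]=mask[y-r:y+r,x-r:x+r]
    cs=max(cv2.findContours(m,0,1)[0],key=cv2.contourArea);e=cv2.minAreaRect(cs);M=cv2.moments(cs)
    c=(M['m10']/M['m00'],M['m01']/M['m00']);print(name,e,c,cast('top',c,z)); 
br=((hsv[...,1]<28)&(hsv[...,2]>95)).astype(np.uint8)*255
el(c1((407,328)),13,br,.065,'jar'); el(c1((226,461)),11,br,.003,'bk base'); el(c2((417,411)),11,br,.025,'ring')
print('bk rim',cast('top',c1([(217,453)]),.06))
print('red',cast('top',c1([(361,183)]),.065),'bigbk floor',cast('top',c1([(660,313)]),.003))
s=sensors.observe();q=s['tcp_rot'];print(R.from_quat([*q[1:],q[0]]).as_matrix())
s0=cv2.imread('pics/scene0.png');cv2.imwrite('pics/s1.png',np.clip(cv2.resize(s0[90:215,265:425],None,fx=4.8,fy=4.8,interpolation=cv2.INTER_CUBIC)*1.3,0,255).astype(np.uint8))
E
```

```text
L (array([0.5876, 0.0189]), np.float64(0.08540777732790449), array([0.0019, 0.002 , 0.0019, 0.0015]))
S (array([ 0.5455, -0.3074]), np.float64(-0.20184454723197526), array([0.0013, 0.0014, 0.001 , 0.0008]))
disp base front [[0.47   0.3667 0.006 ]
 [0.4534 0.294  0.006 ]] (array([0.5299, 0.3148]), np.float64(-0.2244654126421265), array([0.0017, 0.0017]))
vial1 ends [[0.4814 0.3566 0.043 ]
 [0.4709 0.2999 0.043 ]] [0.4761 0.3282 0.043 ]
jar ((200.50003051757812, 201.50001525878906), (15.55634880065918, 15.55634880065918), 45.0) (200.26003490401393, 201.20767888307154) [[0.4166 0.1628 0.065 ]]
bk base ((155.0, 235.0), (12.0, 10.0), 90.0) (154.89572649572648, 234.75555555555553) [[0.3391 0.2906 0.003 ]]
ring ((319.7500305175781, 207.2500457763672), (14.142135620117188, 13.435027122497559), 45.0) (319.8144329896907, 207.0882016036655) [[ 0.4009 -0.1462  0.025 ]]
bk rim [[0.3389 0.2804 0.06  ]]
red [[0.511  0.1901 0.065 ]] bigbk floor [[ 0.4321 -0.0024  0.003 ]]
[[-0.0003  0.9542  0.2992]
 [ 0.0021  0.2992 -0.9542]
 [-1.      0.0003 -0.0021]]
```

View pics/s1.png

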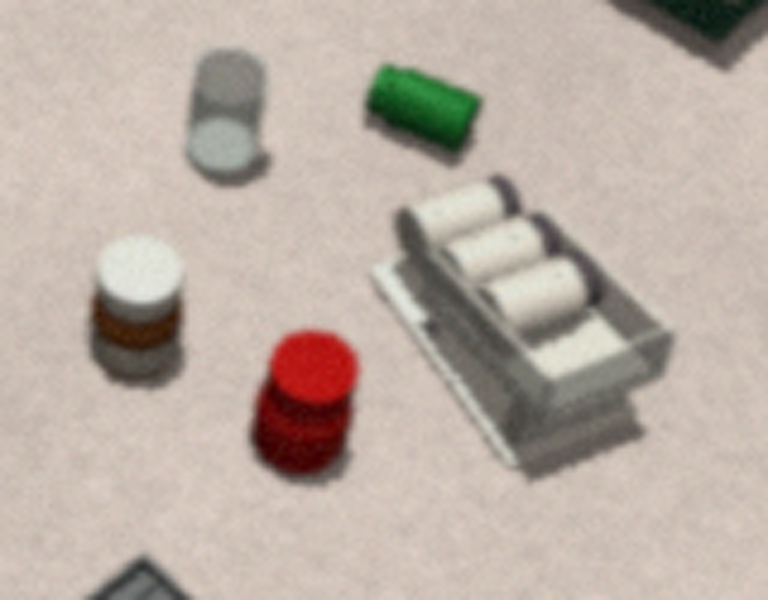

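```bash
python3 - <<'E'
from h import *
np.set_printoptions(precision=4,suppress=True)
s1=lambda p:np.array(p)/4.8+[265-.4,90-.4]
print('bk rim',cast('scene',s1([(230,78)]),.06),'base',cast('scene',s1([(225,146)]),.003))
print('jar cap',cast('scene',s1([(140,271)]),.065))
print('base corners R',cast('scene',s1([(375,270),(517,465)]),.006))
k=1.5625
print('ring',cast('scene',np.array([(285,341)])/k,.025))
for n,hy,P in(('L',.0705,[(520,379),(446,442),(388,379),(461,323)]),('S',.0555,[(285,522),(196,561),(174,467),(261,436)])):
    w=cast('scene',np.array(P)/k,.014);print(n,w)
m=imaging.camera_model('top')
E
```

```text
bk rim [[0.342  0.2826 0.06  ]] base [[0.3409 0.2873 0.003 ]]
jar cap [[0.42   0.1594 0.065 ]]
base corners R [[0.459  0.2931 0.006 ]
 [0.5927 0.2664 0.006 ]]
ring [[ 0.4101 -0.145   0.025 ]]
L [[ 0.6481  0.0908  0.014 ]
 [ 0.6581 -0.0459  0.014 ]
 [ 0.5405 -0.057   0.014 ]
 [ 0.5305  0.0798  0.014 ]]
S [[ 0.6215 -0.2644  0.014 ]
 [ 0.598  -0.3707  0.014 ]
 [ 0.4793 -0.3476  0.014 ]
 [ 0.5088 -0.2381  0.014 ]]
```

Candidates agree across both views to within 5–9 mm. Starting with the ring, near (0.405,-0.146).

Emit:
send_rows(
  motion=[
    [-1, 23.3, 40.3, -10, 0, 0, 0],
    [-1, 23.3, 40.3, -10, 0, 0, 0],
    [-1, 23.3, 40.3, -10, 0, 0, 0],
    [-1, 23.3, 40.3, -10, 0, 0, 0],
    [-1, 23.3, 40.3, -10, 0, 0, 0],
    [-1, 23.3, 40.3, -10, 0, 0, 0],
    [-1, 23.3, 40.3, -10, 0, 0, 0],
    [-1, 23.3, 40.3, -10, 0, 0, 0],
    [-1, 23.3, 40.3, -10, 0, 0, 0],
    [-1, 23.3, 40.3, -10, 0, 0, 0],
    [-1, 23.3, 40.3, -10, 0, 0, 0],
    [-1, 23.3, 40.3, -10, 0, 0, 0],
  ],
  newtons=30,
)

```text
t: 1.3
eef_pos: [0.4048, -0.1453, 0.145]
tcp_rot: [0.57, 0.418, 0.571, -0.418]
wrist_force: [0.6, -0.8, 0.7]
opening: 0.0849
```

```bash
python3 - <<'E'
from h import *
im=snap('scene','s2.png');p=proj('scene',[[.4055,-.1455,.0]])[0].astype(int);print(p)
x,y=max(p[0]-75,0),max(p[1]-75,0)
cv2.imwrite('pics/s2c.png',cv2.resize(im[y:y+110,x:x+150],None,fx=5,fy=5,interpolation=cv2.INTER_CUBIC));print(x,y)
E
```

```text
[183 221]
108 146
```

View pics/s2c.png

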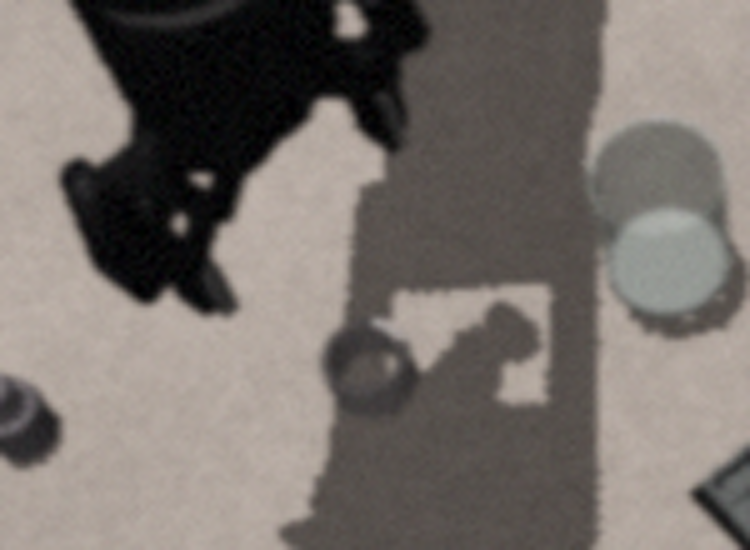

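The ring (crop 370,370) lies where predicted, midway between the fingers at (220,300) and (395,140). Descend and grip.

Emit:
send_rows(
  motion=[
    [-1, 0, 0, -5, 0, 0, 0],
    [-1, 0, 0, -9, 0, 0, 0],
    [-1, 0, 0, -12.1, 0, 0, 0],
    [-1, 0, 0, -12.1, 0, 0, 0],
    [1, 0, 0, -12.1, 0, 0, 0],
    [1, 0, 0, -12.1, 0, 0, 0],
    [1, 0, 0, -12.1, 0, 0, 0],
    [1, 0, 0, -12.1, 0, 0, 0],
    [1, 0, 0, -12.1, 0, 0, 0],
    [1, 0, 0, -12.1, 0, 0, 0],
    [1, 0, 0, -12.1, 0, 0, 0],
    [1, 0, 0, -12.1, 0, 0, 0],
  ],
  newtons=30,
)

```text
t: 2.55
eef_pos: [0.4067, -0.1469, 0.0265]
tcp_rot: [0.572, 0.418, 0.568, -0.418]
wrist_force: [-1.4, 0.5, 7.4]
opening: 0.0388
```

Emit:
send_rows(
  motion=[
    [1, 0, 0, 4, 0, 0, 0],
    [1, 0, 0, 9, 0, 0, 0],
    [1, 21.2, 13.1, 11, 0, 0, 0.56],
    [1, 21.2, 13.1, 11, 0, 0, 0.56],
    [1, 21.2, 13.1, 11, 0, 0, 0.56],
    [1, 21.2, 13.1, 11, 0, 0, 0.56],
    [1, 21.2, 13.1, 11, 0, 0, 0.56],
    [1, 21.2, 13.1, 11, 0, 0, 0.56],
    [1, 21.2, 13.1, 11, 0, 0, 0.56],
    [1, 21.2, 13.1, 5, 0, 0, 0.56],
    [1, 21.2, 13.1, 3, 0, 0, 0.56],
    [1, 21.2, 13.1, 3, 0, 0, 0.56],
  ],
)

```text
t: 3.75
eef_pos: [0.6108, -0.0147, 0.0493]
tcp_rot: [0.659, 0.244, 0.668, -0.246]
wrist_force: [-1.1, -0.6, -1.5]
opening: 0.0389
```

```bash
python3 - <<'E'
from h import *
im=snap('scene','s3.png');p=proj('scene',[[.591,.018,.03]])[0].astype(int);print(p)
x,y=max(p[0]-75,0),max(p[1]-60,0)
cv2.imwrite('pics/s3c.png',cv2.resize(im[y:y+110,x:x+150],None,fx=5,fy=5,interpolation=cv2.INTER_CUBIC));print(x,y)
E
```

```text
[290 238]
215 178
```

View pics/s3c.png

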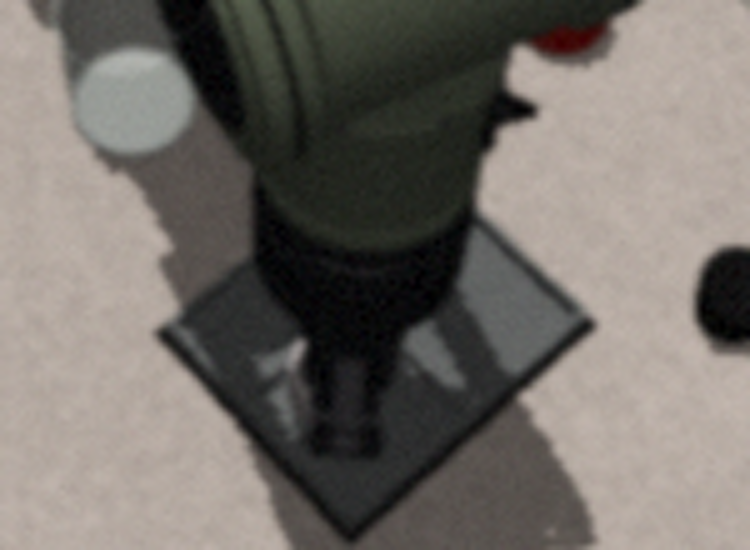

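Emit:
send_rows(
  motion=[
    [1, 0, 0, -1.2, 0, 0, 0],
    [1, 0, 0, -2.3, 0, 0, 0],
    [1, 0, 0, -2.3, 0, 0, 0],
    [1, 0, 0, -2.3, 0, 0, 0],
  ],
)

```text
t: 4.2
eef_pos: [0.6173, -0.0148, 0.0317]
tcp_rot: [0.664, 0.245, 0.663, -0.245]
wrist_force: [0.4, 0.3, -0.8]
opening: 0.0386
```

Emit:
send_rows(
  motion=[
    [1, 0, 0, -0.2, 0, 0, 0],
    [1, 0, 0, -0.2, 0, 0, 0],
    [-0.25, 0, 0, -0.2, 0, 0, 0],
    [-0.25, 0, 0, -0.2, 0, 0, 0],
    [-0.25, 0, 0, -0.2, 0, 0, 0],
    [-0.25, 0, 0, -0.2, 0, 0, 0],
    [-0.25, 0, 2, 4, 0, 0, 0],
    [-0.3, 0, 0, 9, 0, 0, 0],
    [-1, 0, 0, 13, 0, 0, 0],
  ],
)

```text
t: 5.1
eef_pos: [0.6167, -0.0155, 0.1623]
tcp_rot: [0.663, 0.244, 0.664, -0.245]
wrist_force: [0.5, -0.8, 0.7]
opening: 0.0682
```

Emit:
send_rows(
  motion=[
    [-1, -27.7, 30, 0, 0, 0, -0.56],
    [-1, -27.7, 30, 0, 0, 0, -0.56],
    [-1, -27.7, 30, 0, 0, 0, -0.56],
    [-1, -27.7, 30, 0, 0, 0, -0.56],
    [-1, -27.7, 30, 0, 0, 0, -0.56],
    [-1, -27.7, 30, 0, 0, 0, -0.56],
    [-1, -27.7, 30, 0, 0, 0, -0.56],
    [-1, -27.7, 30, 0, 0, 0, -0.56],
    [-1, -27.7, 30, 0, 0, 0, -0.56],
    [-1, -27.7, 30, 0, 0, 0, -0.56],
    [-1, -27.7, 30, 0, 0, 0, -0.56],
  ],
)

```text
t: 6.2
eef_pos: [0.3408, 0.2849, 0.1614]
tcp_rot: [0.57, 0.419, 0.57, -0.418]
wrist_force: [0.9, -0.7, 1.3]
opening: 0.0851
```

```bash
python3 - <<'E'
from h import *
im=snap('scene','s4.png')
a=cv2.resize(im[195:295,240:340],None,fx=5,fy=5,interpolation=cv2.INTER_CUBIC)
b=cv2.resize(im[60:180,260:320],None,fx=500/120,fy=500/120,interpolation=cv2.INTER_CUBIC)
cv2.imwrite('pics/s4c.png',np.hstack([a,b])); print(proj('scene',[[.34,.285,0],[.34,.285,.06]]))
E
```

```text
[[310.50431684 120.94260444]
 [312.72366715 105.00373741]]
```

View pics/s4c.png

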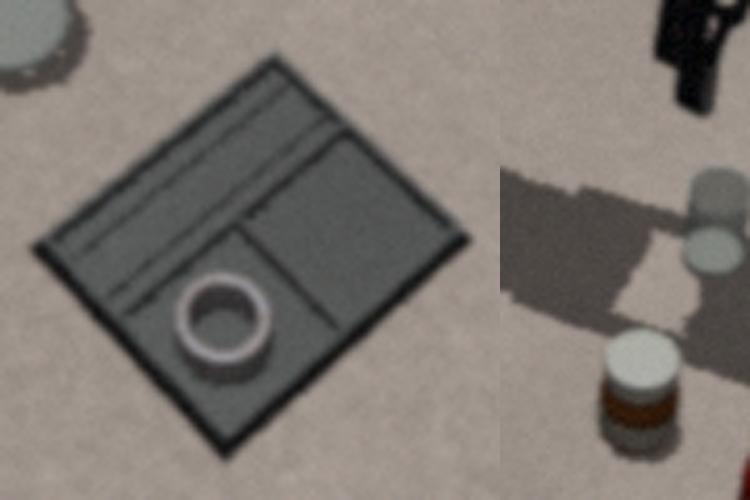

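The ring stands upright inside its pocket (225,320), clear of the walls. The beaker is below the gripper (715,230). Descend and grip.

Emit:
send_rows(
  motion=[
    [-1, 0, 0, -5, 0, 0, 0],
    [-1, 0, 0, -9, 0, 0, 0],
    [-1, 0, 0, -12, 0, 0, 0],
    [-1, 0, 0, -12, 0, 0, 0],
    [1, 0, 0, -12, 0, 0, 0],
    [1, 0, 0, -12, 0, 0, 0],
    [1, 0, 0, -12, 0, 0, 0],
    [1, 0, 0, -12, 0, 0, 0],
    [1, 0, 0, -12, 0, 0, 0],
    [1, 0, 0, -12, 0, 0, 0],
    [1, 0, 0, -12, 0, 0, 0],
  ],
  newtons=22,
)

```text
t: 7.35
eef_pos: [0.342, 0.2863, 0.0433]
tcp_rot: [0.571, 0.42, 0.569, -0.417]
wrist_force: [-0.4, -1.4, 6.5]
opening: 0.0447
```

Emit:
send_rows(
  motion=[
    [1, 0, 0, 3, 0, 0, 0],
    [1, 0, 0, 7.5, 0, 0, 0],
    [1, 5, -4, 12, 0, 0, 0],
    [1, 9, -7.5, 12, 0, 0, 0],
    [1, 13, -11, 12, 0, 0, 0],
    [1, 17, -14.5, 12, 0, 0, 0],
    [1, 21, -18, 12, 0, 0, 0],
    [1, 25, -21.2, 12, 0, 0, 0],
    [1, 27.2, -23.1, 11, 0, 0, 0],
    [1, 27.2, -23.1, 7, 0, 0, 0],
    [1, 27.2, -23.1, 3, 0, 0, 0],
    [1, 27.2, -23.1, 3, 0, 0, 0],
  ],
)

```text
t: 8.55
eef_pos: [0.6063, 0.0539, 0.0647]
tcp_rot: [0.565, 0.416, 0.574, -0.422]
wrist_force: [-1.2, 0.8, -1.5]
opening: 0.0444
```

Emit:
send_rows(
  motion=[
    [1, 0, 0, -1.2, 0, 0, 0],
    [1, 0, 0, -2.1, 0, 0, 0],
    [1, 0, 0, -2.1, 0, 0, 0],
    [1, 0, 0, -2.1, 0, 0, 0],
  ],
)

```text
t: 8.95
eef_pos: [0.6128, 0.0548, 0.0518]
tcp_rot: [0.571, 0.419, 0.569, -0.418]
wrist_force: [-0.8, 0.6, -0.4]
opening: 0.0444
```

Emit:
send_rows(
  motion=[
    [1, 0, 0, -0.1, 0, 0, 0],
    [1, 0, 0, -0.2, 0, 0, 0],
    [1, 0, 0, -0.2, 0, 0, 0],
    [1, 0, 0, -0.2, 0, 0, 0],
  ],
)

```text
t: 9.35
eef_pos: [0.6121, 0.0543, 0.0485]
tcp_rot: [0.57, 0.419, 0.57, -0.419]
wrist_force: [-0.0, 0.2, 0.0]
opening: 0.0444
```

Emit:
send_rows(
  motion=[
    [1, 0, 0, -0.2, 0, 0, 0],
    [1, 0, 0, -0.2, 0, 0, 0],
    [1, 0, 0, -0.2, 0, 0, 0],
    [-0.4, 0, 0, -0.2, 0, 0, 0],
    [-0.4, 0, 0, -0.2, 0, 0, 0],
    [-0.4, 0, 0, -0.2, 0, 0, 0],
    [-0.4, 0, 0, -0.2, 0, 0, 0],
    [-0.4, 0, 0, 3, 0, 0, 0],
    [-0.4, 0, 0, 7, 0, 0, 0],
    [-1, 0, 0, 11.5, 0, 0, 0],
  ],
)

```text
t: 10.35
eef_pos: [0.6106, 0.0543, 0.1627]
tcp_rot: [0.569, 0.418, 0.571, -0.419]
wrist_force: [0.1, 0.1, -0.2]
opening: 0.0729
```

Emit:
send_rows(
  motion=[
    [-1, -19.4, 10.7, 0, 0, 0, 0],
    [-1, -19.4, 10.7, 0, 0, 0, 0],
    [-1, -19.4, 10.7, 0, 0, 0, 0],
    [-1, -19.4, 10.7, 0, 0, 0, 0],
    [-1, -19.4, 10.7, 0, 0, 0, 0],
    [-1, -19.4, 10.7, 0, 0, 0, 0],
    [-1, -19.4, 10.7, 0, 0, 0, 0],
  ],
)

```text
t: 11.05
eef_pos: [0.4184, 0.1614, 0.1637]
tcp_rot: [0.571, 0.419, 0.57, -0.418]
wrist_force: [0.2, 0.4, 0.1]
opening: 0.0856
```

```bash
python3 - <<'E'
from h import *
im=snap('scene','s5.png')
a=cv2.resize(im[195:295,240:340],None,fx=4,fy=4,interpolation=cv2.INTER_CUBIC)
b=cv2.resize(im[90:190,240:340],None,fx=4,fy=4,interpolation=cv2.INTER_CUBIC)
cv2.imwrite('pics/s5c.png',np.hstack([a,b])); print(proj('scene',[[.418,.161,0],[.418,.161,.065]]))
E
```

```text
[[292.3182127  161.40905779]
 [293.7692736  145.22143989]]
```

View pics/s5c.png

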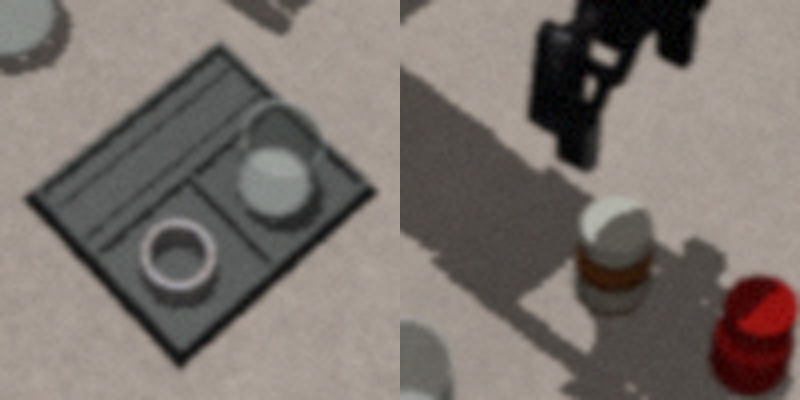

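The beaker stands upright in the +y pocket (base at 275,190) and the ring in the other pocket (178,255). The jar (615,260) is below the open gripper, where predicted.

Emit:
send_rows(
  motion=[
    [-1, 0, 0, -5, 0, 0, 0],
    [-1, 0, 0, -9.5, 0, 0, 0],
    [-1, 0, 0, -12.7, 0, 0, 0],
    [-1, 0, 0, -12.7, 0, 0, 0],
    [1, 0, 0, -12.7, 0, 0, 0],
    [1, 0, 0, -12.7, 0, 0, 0],
    [1, 0, 0, -12.7, 0, 0, 0],
    [1, 0, 0, -12.7, 0, 0, 0],
    [1, 0, 0, -12.7, 0, 0, 0],
    [1, 0, 0, -12.7, 0, 0, 0],
    [1, 0, 0, -12.7, 0, 0, 0],
  ],
  newtons=30,
)

```text
t: 12.2
eef_pos: [0.4206, 0.1617, 0.0389]
tcp_rot: [0.571, 0.42, 0.568, -0.417]
wrist_force: [-0.7, -1.1, 6.1]
opening: 0.0461
```

Emit:
send_rows(
  motion=[
    [1, 0, 0, 3, 0, 0, 0],
    [1, 0, 0, 7.5, 0, 0, 0],
    [1, 0, 0, 12, 0, 0, 0],
    [1, 1.6, -4.5, 14, 0, 0, 0],
    [1, 3.2, -9, 14, 0, 0, 0],
    [1, 4.8, -13.5, 14, 0, 0, 0],
    [1, 6.4, -18, 14, 0, 0, 0],
    [1, 8, -22.5, 14, 0, 0, 0],
    [1, 9.6, -27, 14, 0, 0, 0],
    [1, 11.2, -31.5, 14, 0, 0, 0],
    [1, 12.8, -36, 14, 0, 0, 0],
    [1, 14.4, -40.5, 14, 0, 0, 0],
  ],
)

```text
t: 13.4
eef_pos: [0.5625, -0.2457, 0.1775]
tcp_rot: [0.571, 0.419, 0.569, -0.419]
wrist_force: [1.6, -0.7, -1.2]
opening: 0.0458
```

Emit:
send_rows(
  motion=[
    [1, 1.4, -4.9, -3, 0, 0, 0],
    [1, 1.4, -4.9, -7, 0, 0, 0],
    [1, 1.4, -4.9, -11, 0, 0, 0],
    [1, 1.4, -4.9, -12.4, 0, 0, 0],
    [1, 1.4, -4.9, -12.4, 0, 0, 0],
    [1, 1.4, -4.9, -12.4, 0, 0, 0],
    [1, 1.4, -4.9, -12.4, 0, 0, 0],
  ],
)

```text
t: 14.1
eef_pos: [0.5782, -0.2936, 0.0558]
tcp_rot: [0.572, 0.418, 0.568, -0.418]
wrist_force: [-0.5, -0.0, -0.8]
opening: 0.0459
```

```bash
python3 - <<'E'
from h import *
im=snap('scene','s6.png')
cv2.imwrite('pics/s6c.png',cv2.resize(im[255:375,90:210],None,fx=5,fy=5,interpolation=cv2.INTER_CUBIC))
E
```

```text
(no output)
```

View pics/s6c.png

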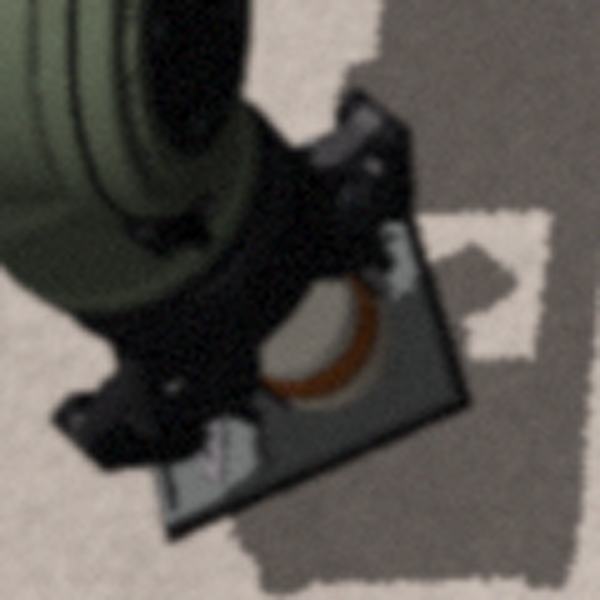

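Emit:
send_rows(
  motion=[
    [1, 0, 0, -0.7, 0, 0, 0],
    [1, 0, 0, -1.1, 0, 0, 0],
    [1, 0, 0, -1.1, 0, 0, 0],
    [1, 0, 0, -1.1, 0, 0, 0],
  ],
)

```text
t: 14.55
eef_pos: [0.5767, -0.293, 0.0429]
tcp_rot: [0.57, 0.419, 0.569, -0.419]
wrist_force: [-1.6, 0.8, 5.6]
opening: 0.046
```

Emit:
send_rows(
  motion=[
    [-0.4, 0, 0, -1.1, 0, 0, 0],
    [-0.4, 0, 0, 0, 0, 0, 0],
    [-0.4, 0, 0, 0, 0, 0, 0],
    [-0.4, 0, 0, 0, 0, 0, 0],
    [-0.5, 0, 0, 4, 0, 0, 0],
    [-0.5, 0, 0, 9, 0, 0, 0],
    [-1, 0, 0, 14, 0, 0, 0],
  ],
)

```text
t: 15.25
eef_pos: [0.5753, -0.2922, 0.1819]
tcp_rot: [0.569, 0.419, 0.571, -0.419]
wrist_force: [1.2, -0.3, 0.4]
opening: 0.0768
```

Emit:
send_rows(
  motion=[
    [-1, -9.8, 62, 0, 0, 0, -0.5],
    [-1, -9.8, 62, 0, 0, 0, -0.5],
    [-1, -9.8, 62, 0, 0, 0, -0.5],
    [-1, -9.8, 62, 0, 0, 0, -0.5],
    [-1, -9.8, 62, 0, 0, 0, -0.5],
    [-1, -9.8, 62, 0, 0, 0, -0.5],
    [-1, -9.8, 62, 0, 0, 0, -0.5],
    [-1, -9.8, 62, 0, 0, 0, -0.5],
    [-1, -9.8, 62, 0, 0, 0, -0.5],
    [-1, -9.8, 62, 0, 0, 0, -0.5],
    [-1, -9.8, 62, 0, 0, 0, -0.5],
    [-1, -9.8, 62, 0, 0, 0, -0.5],
  ],
)

```text
t: 16.45
eef_pos: [0.4818, 0.3016, 0.1817]
tcp_rot: [0.449, 0.547, 0.449, -0.546]
wrist_force: [1.5, 0.1, 0.0]
opening: 0.0858
```

Emit:
send_rows(
  motion=[
    [-1, 0, 0, -5, 0, 0, 0],
    [-1, 0, 0, -5, 0, 0, 0],
    [-1, 0, 0, -5, 0, 0, 0],
  ],
)

```text
t: 16.75
eef_pos: [0.4812, 0.299, 0.1303]
tcp_rot: [-0.448, -0.545, -0.449, 0.548]
wrist_force: [0.3, 0.6, 0.2]
opening: 0.0856
```

```bash
python3 - <<'E'
from h import *
im=snap('scene','s7.png')
a=cv2.resize(im[275:375,100:200],None,fx=4,fy=4,interpolation=cv2.INTER_CUBIC)
b=cv2.resize(im[90:190,320:420],None,fx=4,fy=4,interpolation=cv2.INTER_CUBIC)
cv2.imwrite('pics/s7c.png',np.hstack([a,b])); s=sensors.observe();print(s['eef_pos'],s['joint_pos'])
E
```

```text
[0.48283005 0.29921518 0.13199153] [ 4.02529058e-01  3.09152583e-01  1.66379984e+00 -1.69594159e-04
  1.16827408e+00  2.17028578e+00]
```

View pics/s7c.png

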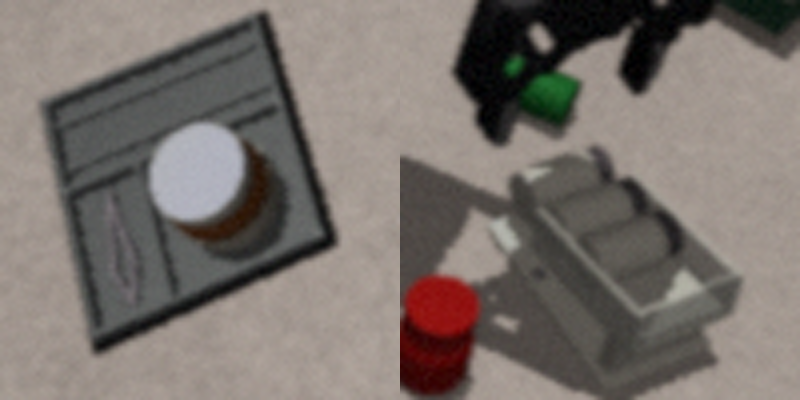

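The jar stands upright in its pocket (215,190). The dispenser still has its three vials, and the gripper is 28 mm short of the lowest in +y. Aligning and descending.

Emit:
send_rows(
  motion=[
    [-1, -0.3, 2.8, 0, 0, 0, 0],
    [-1, -0.3, 2.8, 0, 0, 0, 0],
    [-1, -0.3, 2.8, -3, 0, 0, 0],
    [-1, -0.3, 2.8, -6, 0, 0, 0],
    [-1, -0.3, 2.8, -8.7, 0, 0, 0],
    [-1, -0.3, 2.8, -8.7, 0, 0, 0],
    [-1, -0.3, 2.8, -8.7, 0, 0, 0],
  ],
)

```text
t: 17.5
eef_pos: [0.4807, 0.3271, 0.0457]
tcp_rot: [0.448, 0.547, 0.448, -0.546]
wrist_force: [0.5, 0.1, -0.9]
opening: 0.0854
```

```bash
python3 - <<'E'
from h import *
im=snap('scene','s8.png')
b=cv2.resize(im[90:180,310:410],None,fx=6,fy=6,interpolation=cv2.INTER_CUBIC)
cv2.imwrite('pics/s8c.png',np.clip(b*1.5,0,255).astype(np.uint8))
E
```

View pics/s8c.png

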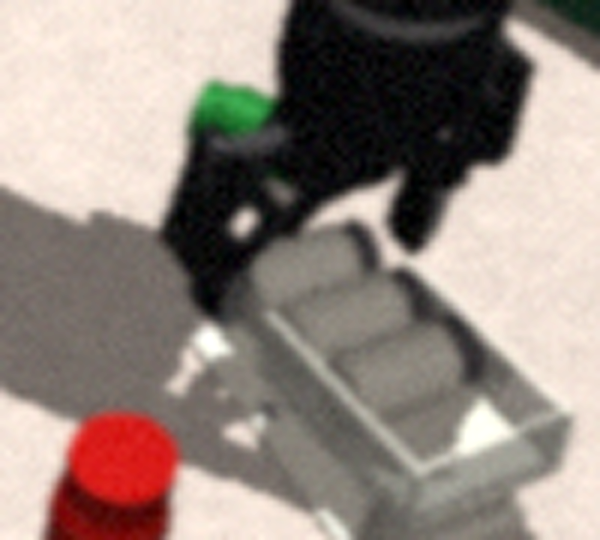

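The fingers stand on either side of the lowest vial (310,260), free of the walls. Grip it.

Emit:
send_rows(
  motion=[
    [1, 0, 0, 0, 0, 0, 0],
    [1, 0, 0, 0, 0, 0, 0],
    [1, 0, 0, 0, 0, 0, 0],
    [1, 0, 0, 0, 0, 0, 0],
    [1, 0, 0, 0, 0, 0, 0],
    [1, 0, 0, 0, 0, 0, 0],
  ],
  newtons=35,
)

```text
t: 18.15
eef_pos: [0.481, 0.3282, 0.0465]
tcp_rot: [0.449, 0.548, 0.448, -0.545]
wrist_force: [-1.1, -0.8, 6.3]
opening: 0.0572
```

Emit:
send_rows(
  motion=[
    [1, 0, 0, 1, 0, 0, 0],
    [1, 0, 0, 3, 0, 0, 0],
    [1, 0, 0, 6, 0, 0, 0],
    [1, 0, 0, 10, 0, 0, 0],
    [1, 0, 0, 10, 0, 0, 0],
  ],
)

```text
t: 18.65
eef_pos: [0.4835, 0.3298, 0.1515]
tcp_rot: [0.45, 0.551, 0.448, -0.542]
wrist_force: [2.0, -0.1, -0.1]
opening: 0.0573
```

Emit:
send_rows(
  motion=[
    [1, 1.1, -4.5, 0, 0, 0, 0.05],
    [1, 2.2, -9, 0, 0, 0, 0.1],
    [1, 3.3, -13.5, 0, 0, 0, 0.15],
    [1, 4.4, -18, 0, 0, 0, 0.2],
    [1, 5.5, -22.5, 0, 0, 0, 0.25],
    [1, 6.6, -27, 0, 0, 0, 0.28],
    [1, 7.7, -31.3, 0, 0, 0, 0.28],
    [1, 7.7, -31.3, -4, 0, 0, 0.28],
    [1, 7.7, -31.3, -8, 0, 0, 0.28],
    [1, 7.7, -31.3, -10, 0, 0, 0.28],
    [1, 7.7, -31.3, -10, 0, 0, 0.28],
  ],
)

```text
t: 19.75
eef_pos: [0.5522, 0.0149, 0.0401]
tcp_rot: [0.518, 0.477, 0.523, -0.481]
wrist_force: [0.2, 1.0, -1.1]
opening: 0.0575
```

```bash
python3 - <<'E'
from h import *
a=cv2.resize(snap('scene','s9.png')[195:285,235:335],None,fx=4,fy=4,interpolation=cv2.INTER_CUBIC)
b=cv2.resize(snap('top','t9.png')[105:195,200:300],None,fx=4,fy=4,interpolation=cv2.INTER_CUBIC)
cv2.imwrite('pics/s9c.png',np.clip(1.4*np.hstack([a,b]),0,255).astype(np.uint8)); print(sensors.observe()['eef_pos'])
E
```

```text
[0.55621878 0.01471482 0.04426791]
```

View pics/s9c.png

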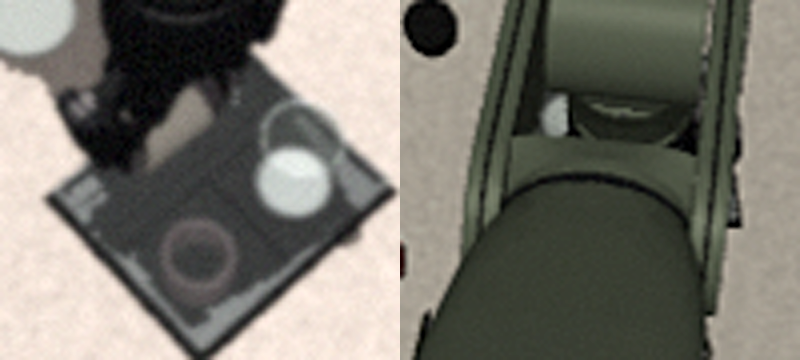

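The held vial (175,120) is over the cradle trough and parallel to it; ring and beaker are undisturbed. Lowering.

Emit:
send_rows(
  motion=[
    [1, 0, 0, -0.8, 0, 0, 0],
    [1, 0, 0, -1.5, 0, 0, 0],
    [1, 0, 0, -1.8, 0, 0, 0],
    [1, 0, 0, -1.8, 0, 0, 0],
    [1, 0, 0, -1.8, 0, 0, 0],
  ],
)

```text
t: 20.35
eef_pos: [0.5573, 0.0146, 0.0269]
tcp_rot: [0.521, 0.479, 0.52, -0.478]
wrist_force: [1.4, 0.9, 0.9]
opening: 0.0576
```

Emit:
send_rows(
  motion=[
    [1, 0, 0, -0.2, 0, 0, 0],
    [1, 0, 0, -0.2, 0, 0, 0],
    [-0.58, 0, 0, -0.2, 0, 0, 0],
    [-0.58, 0, 0, -0.2, 0, 0, 0],
    [-0.58, 0, 0, -0.2, 0, 0, 0],
    [-0.58, 0, 0, -0.2, 0, 0, 0],
  ],
)

```text
t: 20.95
eef_pos: [0.5558, 0.0146, 0.0238]
tcp_rot: [0.52, 0.478, 0.521, -0.479]
wrist_force: [0.3, -0.2, -0.1]
opening: 0.0674
```

Emit:
send_rows(
  motion=[
    [-0.58, 0, 0, 2, 0, 0, 0],
    [-0.58, 0, 0, 5, 0, 0, 0],
    [-1, 0, 0, 10, 0, 0, 0],
    [-1, 0, 0, 13.5, 0, 0, 0],
  ],
)

```text
t: 21.35
eef_pos: [0.5569, 0.0145, 0.1616]
tcp_rot: [0.521, 0.479, 0.52, -0.478]
wrist_force: [0.4, -0.3, 0.7]
opening: 0.0859
```

Emit:
send_rows(
  motion=[
    [-1, -7.7, 31.3, 0, 0, 0, -0.28],
    [-1, -7.7, 31.3, 0, 0, 0, -0.28],
    [-1, -7.7, 31.3, 0, 0, 0, -0.28],
    [-1, -7.7, 31.3, 0, 0, 0, -0.28],
    [-1, -7.7, 31.3, 0, 0, 0, -0.28],
    [-1, -7.7, 31.3, 0, 0, 0, -0.28],
    [-1, -7.7, 31.3, 0, 0, 0, -0.28],
    [-1, -7.7, 31.3, 0, 0, 0, -0.28],
    [-1, -7.7, 31.3, 0, 0, 0, -0.28],
    [-1, -7.7, 31.3, 0, 0, 0, -0.28],
  ],
)

```text
t: 22.35
eef_pos: [0.4795, 0.3265, 0.1589]
tcp_rot: [-0.448, -0.546, -0.448, 0.547]
wrist_force: [-0.5, -0.4, -0.0]
opening: 0.0855
```

```bash
python3 - <<'E'
from h import *
im=snap('scene','s10.png')
a=cv2.resize(im[195:295,240:340],None,fx=4,fy=4,interpolation=cv2.INTER_CUBIC)
b=cv2.resize(im[90:190,320:420],None,fx=4,fy=4,interpolation=cv2.INTER_CUBIC)
cv2.imwrite('pics/s10c.png',np.clip(1.3*np.hstack([a,b]),0,255).astype(np.uint8))
E
```

```text
(no output)
```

View pics/s10c.png

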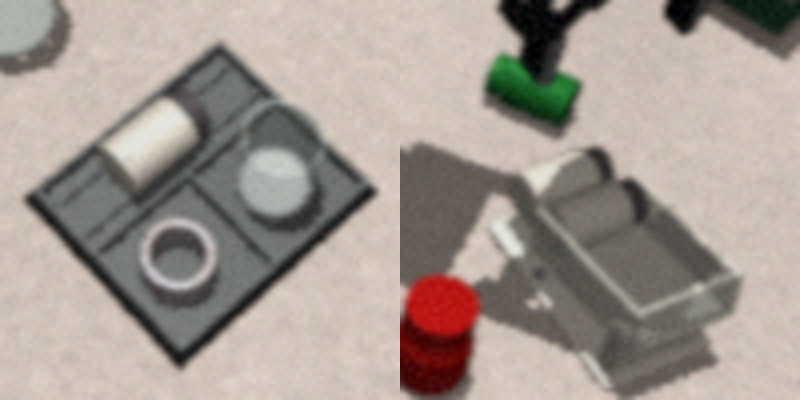

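Vial 1 lies in the large tray's cradle, parallel to the ribs (150,145). The other two vials have rolled down to the lip (570,180 and 600,215). Draw the next.

Emit:
send_rows(
  motion=[
    [-1, 0, 0, -4, 0, 0, 0],
    [-1, 0, 0, -8, 0, 0, 0],
    [-1, 0, 0, -11.5, 0, 0, 0],
    [-1, 0, 0, -11.5, 0, 0, 0],
    [-1, 0, 0, -11.5, 0, 0, 0],
    [1, 0, 0, -11.5, 0, 0, 0],
    [1, 0, 0, -11.5, 0, 0, 0],
    [1, 0, 0, -11.5, 0, 0, 0],
    [1, 0, 0, -11.5, 0, 0, 0],
    [1, 0, 0, -11.5, 0, 0, 0],
    [1, 0, 0, -11.5, 0, 0, 0],
    [1, 0, 0, -11.5, 0, 0, 0],
  ],
)

```text
t: 23.6
eef_pos: [0.4816, 0.3284, 0.0472]
tcp_rot: [0.449, 0.548, 0.448, -0.545]
wrist_force: [-0.8, -1.3, 5.9]
opening: 0.0575
```

Emit:
send_rows(
  motion=[
    [1, 0, 0, 1, 0, 0, 0],
    [1, 0, 0, 3, 0, 0, 0],
    [1, 0, 0, 6, 0, 0, 0],
    [1, 0, 0, 10, 0, 0, 0],
    [1, 0, 0, 13, 0, 0, 0],
    [1, 0, 0, 13, 0, 0, 0],
  ],
)

```text
t: 24.2
eef_pos: [0.4828, 0.3295, 0.1812]
tcp_rot: [0.45, 0.551, 0.448, -0.542]
wrist_force: [0.7, 0.0, 0.6]
opening: 0.0573
```

Emit:
send_rows(
  motion=[
    [1, 0.3, -4.7, 0, 0, 0, 0],
    [1, 0.5, -9.4, 0, 0, 0, 0],
    [1, 0.8, -14.1, 0, 0, 0, 0],
    [1, 1.0, -18.8, 0, 0, 0, 0],
    [1, 1.3, -23.5, 0, 0, 0, 0],
    [1, 1.6, -28.2, 0, 0, 0, 0],
    [1, 1.8, -32.9, 0, 0, 0, 0],
    [1, 2.1, -37.6, 0, 0, 0, 0],
    [1, 2.3, -42.3, 0, 0, 0, 0],
    [1, 2.6, -47, 0, 0, 0, 0],
    [1, 2.9, -51.7, 0, 0, 0, 0],
    [1, 3.1, -56.4, 0, 0, 0, 0],
  ],
)

```text
t: 25.4
eef_pos: [0.5096, -0.2378, 0.1736]
tcp_rot: [-0.448, -0.547, -0.449, 0.547]
wrist_force: [0.9, 0.6, -0.3]
opening: 0.0573
```

Emit:
send_rows(
  motion=[
    [1, 0.4, -4.6, 0, 0, 0, 0],
    [1, 0.4, -6.3, 0, 0, 0, 0],
    [1, 0.4, -6.3, -4, 0, 0, 0],
    [1, 0.4, -6.3, -8, 0, 0, 0],
    [1, 0.4, -6.3, -11.5, 0, 0, 0],
    [1, 0.4, -6.3, -13, 0, 0, 0],
    [1, 0.4, -6.3, -13, 0, 0, 0],
    [1, 0.4, -6.3, -13, 0, 0, 0],
  ],
)

```text
t: 26.2
eef_pos: [0.5152, -0.2995, 0.0453]
tcp_rot: [0.449, 0.547, 0.448, -0.546]
wrist_force: [0.2, 0.1, 0.4]
opening: 0.0576
```

```bash
python3 - <<'E'
from h import *
b=cv2.resize(snap('scene','s11.png')[265:375,90:210],None,fx=5,fy=5,interpolation=cv2.INTER_CUBIC)
cv2.imwrite('pics/s11c.png',np.clip(1.5*b,0,255).astype(np.uint8)); print(sensors.observe()['eef_pos'])
E
```

```text
[ 0.51588337 -0.30018623  0.0463296 ]
```

View pics/s11c.png

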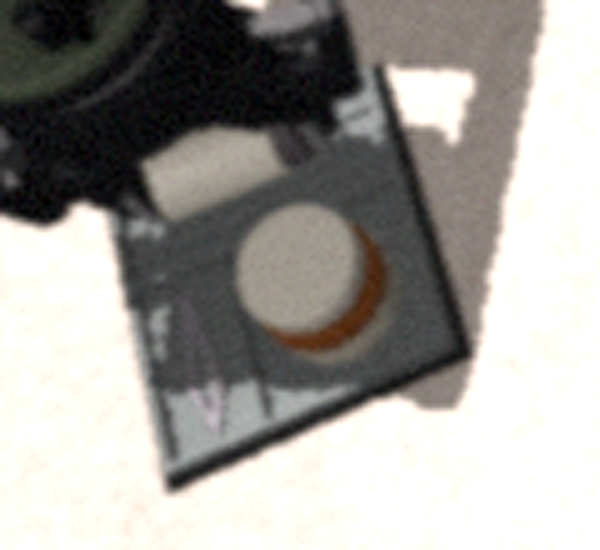

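The vial (230,165) hangs over the trough, parallel to it and midway along, clear of the jar. Lowering as before.

Emit:
send_rows(
  motion=[
    [1, 0, 0, -0.8, 0, 0, 0],
    [1, 0, 0, -1.5, 0, 0, 0],
    [1, 0, 0, -1.9, 0, 0, 0],
    [1, 0, 0, -2.0, 0, 0, 0],
    [1, 0, 0, -2.0, 0, 0, 0],
  ],
)

```text
t: 26.75
eef_pos: [0.5166, -0.3006, 0.0267]
tcp_rot: [0.45, 0.547, 0.447, -0.546]
wrist_force: [1.7, 0.6, 8.0]
opening: 0.0576
```

Emit:
send_rows(
  motion=[
    [-0.58, 0, 0, 0, 0, 0, 0],
    [-0.58, 0, 0, 0, 0, 0, 0],
    [-0.58, 0, 0, 0, 0, 0, 0],
    [-0.58, 0, 0, 0, 0, 0, 0],
  ],
)

```text
t: 27.15
eef_pos: [0.514, -0.2992, 0.0238]
tcp_rot: [-0.448, -0.547, -0.449, 0.547]
wrist_force: [-0.3, -0.5, -0.0]
opening: 0.0678
```

Emit:
send_rows(
  motion=[
    [-0.58, 0, 0, 2, 0, 0, 0],
    [-0.58, 0, 0, 5, 0, 0, 0],
    [-0.7, 0, 0, 10, 0, 0, 0],
    [-1, 0, 0, 15, 0, 0, 0],
    [-1, -8, -15, 20, 0, 0, 0],
    [-1, -15, -25, 20, 0, 0, 0],
    [-1, -15, -25, 20, 0, 0, 0],
    [-1, -15, -25, 20, 0, 0, 0],
    [-1, -15, -25, 20, 0, 0, 0],
    [-1, -15, -25, 20, 0, 0, 0],
  ],
)

```text
t: 28.15
eef_pos: [0.3628, -0.551, 0.2243]
tcp_rot: [0.448, 0.547, 0.449, -0.547]
wrist_force: [0.9, -0.6, 0.7]
opening: 0.085
```

```bash
python3 - <<'E'
from h import *
im=snap('scene','s12.png')
cv2.imwrite('pics/s12c.png',np.clip(1.3*cv2.resize(im[84:374,90:430],None,fx=2.05,fy=2.05,interpolation=cv2.INTER_CUBIC),0,255).astype(np.uint8))
E
```

```text
(no output)
```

View pics/s12c.png

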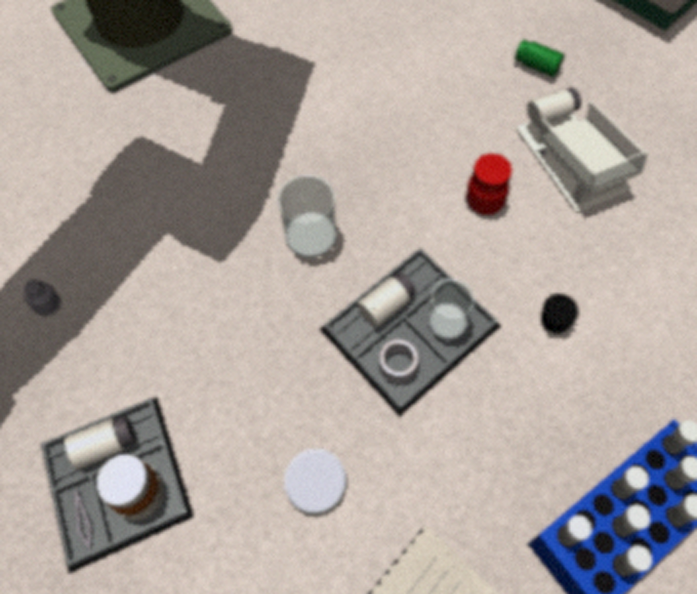

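Everything is in place: vials in the cradles (97,443 and 385,300), jar (128,485), ring (398,358), beaker (450,310), third vial in the dispenser (555,105), and the large beaker unmoved (308,215). Handing in.

```bash
python3 -c "
from rig import job; print(job.close_job())"
```

```text
the job is handed in; nothing more can be done
None
```

Both kits are made up and the job is handed in, at about 28 s on the robot's clock against the 118 s limit.

- **Larger tray:** it holds the mould ring, the small beaker and one vial.
- **Smaller tray:** it holds the amber jar and one vial.
- **Drawing the vials:** I took the lowest vial first and laid it in the larger tray. The others then rolled down, and I drew the next.

**Last checks:** the final scene picture shows the ring, beaker and jar upright in separate pockets, and both vials lying along their cradles. It also shows the third vial at the dispenser lip, the large beaker in its place, and the arm well clear of everything. I judged the vials' seating by eye and did not measure it.

**What was off:**
- **Stray rows:** I sent two wrong rows. One moved 2 cm sideways while lifting off the ring, and one pressed 11 mm too far down as I let go of the jar. Pictures afterwards showed both pieces upright and in place. The force peak during the jar row was not read; the readings I have stayed below about 10 N.
- **Position estimates:** the two cameras disagreed by 5–9 mm in x, so I used the mean of the two.

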